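Plug a worn rail hole and hold a spring clamp open astride it

ROBOT

A 6-joint arm with a two-finger parallel gripper is mounted at the origin on a cart in front of the work surface, level with it; the furniture and walls round the work are solid. World frame = base frame: x ahead of the robot, y to its left, z up, the work surface at z = 0. Lengths are in mm, angles in degrees, forces in N, time in s.
With the tool pointing down it reaches from about 350 to 850 mm from the base axis. Payload 8.1 kg.
Tool frame: the origin (TCP) lies midway between the tips of the shut fingers; the grasp point (between the pads) lies 19 mm behind it; x points along the fingers, y is the direction in which the jaws open and shut, and the axes are right-handed (so a half turn about x gives the same grasp; the last joint's range is limited). The gripper opens to 85 mm and grips with 20 to 120 N. Pads are 22 mm wide; open, the fingers measure 114 mm over their backs; the gripper's body (76 mm by 85 mm) begins 54 mm behind the grasp point. The pads swing forward as they close: fully open they stand 13 mm farther back than shut.
Start: joints at [66.497, 7.471, 85.268, -0, 87.261, -4.893], TCP at [191.45, 568.641, 231.292] pointing down, gripper open.
Joint ranges: [-169.43, 169.43], [-51.17, 129.36], [1.28, 143.12], [-76.62, 256.62], [0, 156.53], [-152.29, 152.29]. Speed limits (degrees/s): [136.94, 136.94, 159.86, 180, 180, 180].

INTERFACE

Orientations are given as [roll, pitch, yaw] about the fixed x, y, z axes, in that order (R = Rz(yaw) Ry(pitch) Rx(roll)).
In Python, from bench import r gives the robot as it stands.
- The arm moves only by the tool move_arm, never from a script. Its argument "deltas" is a list of rows, each a list of 2 entries, a list of its own where there are three numbers: the shift along the tool's x, y, z in mm, then the turn about the tool's x in degrees. A call has 1 to 12 rows; each row is the pose to reach, as a shift and turn from the pose measured when the call began, along the tool's axes at that moment; what a row does not reach only later rows make up. A row lasts 1/8 s, in which the tool goes at most 62.5 mm and 10.7 degrees, less where a joint would pass 70% of its speed; a pose out of reach is approached as far as the arm can. A call with a gripper value outside its range is refused whole. "jaw" is the opening, from -1 (shut) to 1 (fully open), set as the call begins (left out, the last holds). The fingers move at their own pace and stop on an object; "squeeze" is the grip in N (left out, the last holds). Time passes only in rows, so rows that repeat a pose let the fingers close. It gives the time, the measured TCP pose, the force and the opening at its end, in the units of the state.
- r.sense(): the state, without advancing time (a new reading comes with each control period).
- r.snapshot(name): name is "scene" or "top"; returns (picture, depth): 400x640x3 uint8, red, green, blue; 400x640 float32, mm along the optical axis (not along the pixel's ray), 0 where there is no reading.
- r.get_calibration(name): a dict with "fovy" (degrees; the focal length in pixels is half the picture's height over the tangent of half this angle, whatever the lens; pixels are square), "cx", "cy" (the principal point, pixels), "position" and "attitude" of the camera in the world. Camera axes: x right, y down, z forward; pixel columns grow to the right and rows downward; lengths in mm; the calibration is good to about 2 mm. A picture is of the moment at which its call begins. get_calibration takes no time and is no camera call.
- r.hand_in(): hands the job in, once; it reports no verdict.
The state is a dict: "time": time; "joint_pos": joint angles; "qd": joint speeds; "joint_efforts": joint torques, N m; "tool_pos": TCP position; "tcp_rot": TCP orientation; "ft_force": force on the tool from outside, world axes, zero at the start; "wrist_torque": the same for the moment, N m; "finger_gap": finger opening in mm.
Only numpy, scipy, OpenCV 4.12 (cv2) and the standard library are available. Lean on these libraries where they do the work, as an engineer would, in place of code of your own. Each camera call takes 0.05 s, during which the arm holds its last target. There are 200 camera calls.

TASK

The hole in the end of the rail that stands in the vise is worn and split: take the tapered plug out of the block, set it small end down in that hole, snug and upright, and let go of it. Then squeeze the larger spring clamp open, take it off the rack and finish holding it wide open astride the rail end at the plug, jaws about 30 mm down either face and touching neither the wood nor the plug, so that I can slip the pads in; do not put it down or let it close. Leave the small clamp and the two straight dowels where they are.

Things in the scene. Friction and masses are not known exactly. Their poses are not given: they have to be found in the camera images.
- plug: Turned wooden plug 46 mm long, 20 g: 12 mm diameter at the small end, widening evenly to 20 mm at 26 mm up, then a straight 20 mm diameter head from 26 to 46 mm. It stands small end down in one of the three holes of the plug block, 12 mm deep in it, so 34 mm of it stands out. Origin at the centre of the small end, z up along the plug.
- dowel_a: Straight wooden dowel, 12 mm diameter, 47 mm long, upright in another hole of the plug block. Origin at the centre of its lower end. To be left alone.
- dowel_b: The second straight dowel, the same as dowel_a, in the remaining hole. To be left alone.
- plug_block: Fixed wooden block, 46 (x) x 180 (y) x 26 mm high, with three holes 17 mm wide and 12 mm deep in its top, 60 mm apart along its y axis. Origin at the centre of its underside. Plug and dowels stand in the holes, in any order.
- vise: Fixed grey bench-top vise with wooden jaw linings, 225 (x) x 130 (y) mm over all, jaw tops 75 mm above the table; its screw with a tommy bar points along -x and reaches 128 mm from the origin. Origin on the table, straight below the rail hole; x across the jaws.
- rail: Fixed light wooden rail, 28 mm thick (x), 90 mm wide (y), held upright in the vise, its sawn end up, 125 mm above the table. It stands 50 mm out of the jaws. Origin at the centre of its lower end.
- rail_hole (a point): Centre of the mouth of the hole in the rail's upper end, 125 mm above the table: 18 mm diameter, 1 mm chamfer, 36 mm deep. x across the rail's thickness (faces at -14 and +14 mm), y along its 90 mm width, z up. The plug's taper wedges when its small end is about 21 mm down, leaving about 25 mm proud.
- clamp: Larger of two spring clamps on the rack: pressed steel, black handles, 157 mm long, 22 mm wide (y), 0.1 to 0.17 kg, jaws down, handles up, gripping the batten. Origin on its pivot pin, 122 mm above the table; x across jaws and handles, y along the pin, z up to the handles. The frame belongs to the half on the -x side. The handles rise as a V to 75 mm above the pin; squeezing them opens the jaws.
- clamp_jaw (a joint): Angle between the larger clamp's halves: 0 gripping the 14 mm batten, grows as it opens, stop at 0.62 rad (tips about 63 mm apart; 42 mm at 0.35). 55 mm above the pin the handles are 55 mm wide over their outsides at 0 and 18 mm, parallel, at the stop; squeezing there takes about 6 N at 0, 14 N at the stop. The pin sinks about 6 mm and each half turns by half the angle between level fingers.
- clamp_tip_a (a point): Lower end of the inner face of the jaw pad on the larger clamp's -x side, 82 mm from the pin; pads 22 mm long, 22 mm wide. When open, the throat between the jaws is free from 12 mm below the pin.
- clamp_tip_b (a point): The same point on the jaw pad on the clamp's +x side.
- small_clamp: The smaller spring clamp, same make, 103 mm long, 15 mm wide, also gripping the batten, 110 mm along it from the larger one; its throat is too short to go over the plug. Origin on its pivot pin, 94 mm above the table. To be left alone.
- rack: Fixed clamp rack: plank 80 (x) x 240 (y) x 14 mm with an upright batten 14 mm thick along y, top edge 68 mm above the table. The clamps' pads reach about 28 mm down it. Origin at the centre of its underside.
Not all that is in view belongs to the job. Leave any purple look-alike of the plug alone.

How it is judged (in metres and radians):
On the way, in this order (a step that is already met when the one before it is completed fails the run):
1. the tapered plug sits snug and upright in the rail's hole and the fingers have let go of it (z of plug in the frame of rail_hole below -0.014 m and horizontal distance between plug and rail_hole below 0.003 m and angle between plug's own z axis and vertical below 0.12 rad and contact force between the fingers and plug below 0.1 N), for 0.2 s.
2. the larger clamp is squeezed open and lifted clear of the rack (value of joint clamp_jaw above 0.25 rad and height (world z) of each of clamp_tip_a, clamp_tip_b above 0.075 m and contact force between clamp and rack below 0.1 N), for 0.1 s.
At the end, for the whole second after the job is handed in: Plug over 14 mm down in the hole, within 3 mm of centre, upright to 0.12 rad. Larger clamp held still by the fingers (over 3 N), open over 0.35 rad, a tip on each side of the rail 2.5 mm clear of it, over 16 mm below its end, within 14 mm of the hole along it, touching no rail, vise, plug or rack (z of plug in the frame of rail_hole below -0.014 m and horizontal distance between plug and rail_hole below 0.003 m and angle between plug's own z axis and vertical below 0.12 rad and value of joint clamp_jaw above 0.35 rad and ((x of clamp_tip_a in the frame of rail_hole below -0.0165 m and x of clamp_tip_b in the frame of rail_hole above 0.0165 m) or (x of clamp_tip_b in the frame of rail_hole below -0.0165 m and x of clamp_tip_a in the frame of rail_hole above 0.0165 m)) and z of each of clamp_tip_a, clamp_tip_b in the frame of rail_hole below -0.016 m and y of clamp_tip_a in the frame of rail_hole between -0.014 and 0.014 m and y of clamp_tip_b in the frame of rail_hole between -0.014 and 0.014 m and contact force between clamp and rail below 0.3 N and contact force between clamp and vise below 0.3 N and contact force between clamp and plug below 0.3 N and contact force between clamp and rack below 0.3 N and contact force between the fingers and clamp above 3 N and linear speed of clamp below 0.03 m/s); the arm keeps its last pose, push and grip.
It fails at once if the small clamp is moved by more than 30 mm (distance of small_clamp from where it was at the start of the episode above 0.03 m).
It fails at once if a straight dowel is moved by more than 20 mm (distance of any of dowel_a, dowel_b from where it was at the start of the episode above 0.02 m).
It also fails if it takes over 54 s, if anything falls off the work surface, if the arm or the gripper's body presses on something with over 40 N, if the wrist force passes 120 N, or if a joint passes its speed limit or range.

## Working session

There is one attempt and no reset: what is moved stays moved. The work goes in short steps, Python scripts to look and compute and a tool call to move; the robot and the scene stay as the last step left them, time stands still between calls to the robot, and variables do not carry over. Pictures are saved under pics/ and viewed, about 8 in all and at most 12, crops included, and the job is handed in when it is done.

Besides the shell and the picture viewer there is one more tool, called by a JSON object that holds its "api" and its "payload". move_arm: Moves the arm, as the interface text tells. Its arguments: {"type":"object","properties":{"deltas":{"type":"array","items":{"type":"array"}},"jaw":{"type":"number"},"squeeze":{"type":"number"}},"required":["deltas"]}

```bash
ls; mkdir -p pics; cat > h.py <<'E'
import numpy as np, cv2
from bench import r
from scipy.spatial.transform import Rotation as R
def cal(n):
    c=r.get_calibration(n); f=200/np.tan(np.radians(c['fovy'])/2); return c,f
def cloud(n,d):
    c,f=cal(n); v,u=np.mgrid[:400,:640]
    p=np.stack([(u-c['cx'])/f*d,(v-c['cy'])/f*d,d],-1)
    A=np.array(c['attitude'],float)
    M=A if A.shape==(3,3) else R.from_euler('xyz',A,degrees=True).as_matrix()
    w=p@M.T+np.array(c['position']); w[d<=0]=np.nan; return w
E
python3 - <<'E'
from h import *
print(r.sense())
for n in('scene','top'):
    print(r.get_calibration(n))
    p,d=r.snapshot(n); cv2.imwrite(f'pics/{n}0.png',p[:,:,::-1]); np.save(f'{n}0.npy',d); np.save(f'{n}0c.npy',p)
    w=cloud(n,d); print(d.min(),d.max(),w[200,320],w[300,320],w[300,100])
E
```

```text
pics
{'time': 0.0, 'joint_pos': array([ 6.64979742e+01,  7.51426964e+00,  8.53319929e+01,  6.85447357e-04,
        8.72627799e+01, -4.89311332e+00]), 'qd': array([-0.1188059 , -0.03748864, -0.07150511,  0.03720251, -0.01143435,
        0.02899579]), 'joint_efforts': array([ 7.39658481e-04, -5.69394779e+01, -5.00558746e+01, -5.01318198e-05,
        1.42759213e-02,  1.87965850e-05]), 'tool_pos': array([191.20854526, 568.10907654, 230.22718651]), 'tcp_rot': array([ -95.25282919,   89.8909554 , -113.86177509]), 'ft_force': array([ 0.59908514, -0.49189853,  0.01356994]), 'wrist_torque': array([-0.03889059,  0.0289864 , -0.01208714]), 'finger_gap': 85.31612939599918}
{'fovy': 44.22194502292334, 'cx': 315.9983553158992, 'cy': 203.047833822396, 'position': array([ 15.30650145, 597.40130249, 561.1008624 ]), 'attitude': array([-119.2201484 ,    1.43382205, -138.81775   ])}
0.0 3999.78 [ 691.84112211 -168.87337708   -2.42971251] [435.70167789 127.23454652  25.08541702] [153.95867918 551.16025725 455.74357314]
{'fovy': 57.4937047254475, 'cx': 319.163193926334, 'cy': 191.71837359509232, 'position': array([390.50133304,   5.27758628, 929.60395299]), 'attitude': array([-169.58246146,   -0.88081769,  -88.4490696 ])}
0.0 2096.2869 [ 5.40092951e+02 -7.13202628e+00 -4.88299137e-02] [288.49273084 -14.29227407 -25.70651279] [274.35404986 537.13793089 -26.81070142]
```

View pics/scene0.png

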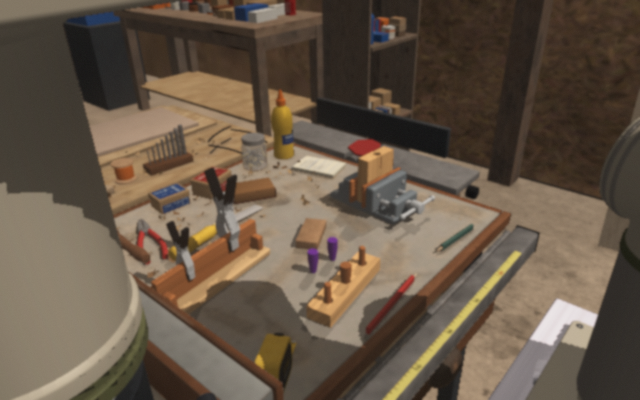

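View pics/top0.png

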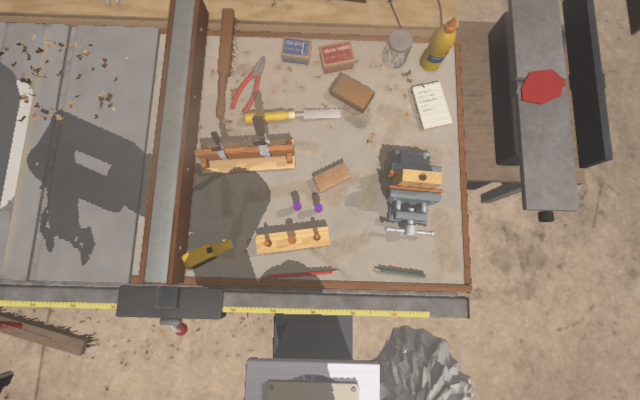

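The scene view shows the rack with both clamps (larger at 227,200), the block (345,290) with the plug probably in the middle, and the rail in the vise (375,165). The purple look-alikes stand loose. In the top view the block is at (292,240), the rack at (247,155) and the rail at (415,177).

```bash
cat > m.py <<'E'
from h import *
import sys
for n in('scene','top'):
    d=np.load(f'{n}0.npy'); w=cloud(n,d); c=np.load(f'{n}0c.npy')
    np.save(n+'w.npy',w)
d=np.load('top0.npy'); w=np.load('topw.npy'); c=np.load('top0c.npy')
def crop(c,v0,v1,u0,u1,s): return cv2.resize(c[v0:v1,u0:u1],None,fx=s,fy=s,interpolation=cv2.INTER_CUBIC)
a=crop(c,220,260,250,340,4); b=crop(c,115,180,190,305,3.2); e=crop(c,140,240,380,450,4)
H=np.zeros((560,700,3),np.uint8); H[:a.shape[0],:a.shape[1]]=a; H[180:180+b.shape[0],:b.shape[1]]=b; H[:e.shape[0],400:400+e.shape[1]]=e
cv2.imwrite('pics/crops.png',H[:,:,::-1])
def rep(name,n,box,zlo,zhi):
    w=np.load(n+'w.npy'); v0,v1,u0,u1=box; q=w[v0:v1,u0:u1].reshape(-1,3); q=q[(q[:,2]>zlo)&(q[:,2]<zhi)]
    if len(q)<3: print(name,n,len(q));return
    rc=cv2.minAreaRect(q[:,:2].astype(np.float32)); print(name,n,len(q),'med',np.median(q,0).round(1),'rect',np.round(rc[0],1),np.round(rc[1],1),round(rc[2],1))
rep('block','top',(220,260,250,340),21,31)
for u in((255,282),(282,305),(306,330)): rep('peg','top',(220,260)+u,48,75)
rep('railtop','top',(140,240,380,450),115,135)
rep('jaws','top',(140,240,380,450),68,82)
rep('batten','top',(115,180,190,305),60,76)
rep('plank','top',(115,180,190,305),9,19)
rep('clL','top',(100,180,190,240),80,220)
rep('clR','top',(100,180,240,290),80,220)
rep('block','scene',(250,330,300,390),21,31)
for b in((275,310,315,336),(255,290,337,354),(240,270,355,370)): rep('peg','scene',b,45,75)
rep('railtop','scene',(140,180,350,400),115,135)
rep('clR','scene',(160,240,203,242),75,230)
rep('clL','scene',(215,280,163,200),75,230)
E
python3 m.py
```

```text
block top 1250 med [435.3  57.   25.8] rect [435.8  58.1] [ 46.1 179.6] 8.7
peg top 23 med [426.4 116.1  60.1] rect [427.1 116.9] [11.3  9.9] 50.4
peg top 56 med [435.3  57.7  59.9] rect [435.7  58. ] [18.5 16.6] 46.9
peg top 20 med [443.8  -1.4  60.9] rect [443.9  -1.5] [9.3 9.5] 2.0
railtop top 496 med [ 581.1 -236.6  124.9] rect [ 581.9 -236.1] [90.6 28.7] 85.7
jaws top 1052 med [ 562.5 -230.6   73.9] rect [ 581.7 -236.4] [129.5  88. ] 86.1
batten top 556 med [649.8 191.2  67.3] rect [654.9 202.9] [268.8  92.6] 75.3
plank top 1601 med [633.2 185.9  13.7] rect [674.2 181.3] [175.1 285.5] 2.0
clL top 176 med [650.  234.7 121.4] rect [699.  268.9] [171.   29.9] 31.3
clR top 422 med [662.1 130.5 152.8] rect [654.7 131.6] [27.7 63.1] 89.1
block scene 1578 med [430.   75.6  24.8] rect [467.3  65.6] [111.8 183.7] 8.6
peg scene 76 med [423.9 122.8  55.4] rect [426.2 121.2] [10.7 11.4] 65.8
peg scene 137 med [433.2  65.3  57. ] rect [435.2  61.6] [19.9 19.9] 82.6
peg scene 63 med [443.5   5.3  54.5] rect [443.9   2.6] [12.1 10.4] 74.4
railtop scene 337 med [ 579.2 -226.4  123. ] rect [ 582.4 -231.7] [93.1 33.9] 89.7
clR scene 1247 med [647.9 138.2 144.4] rect [653.3 135.7] [63.9 27.6] 5.0
clL scene 547 med [639.7 242.6 115.5] rect [643.7 239.4] [43.  17.7] 4.7
```

View pics/crops.png

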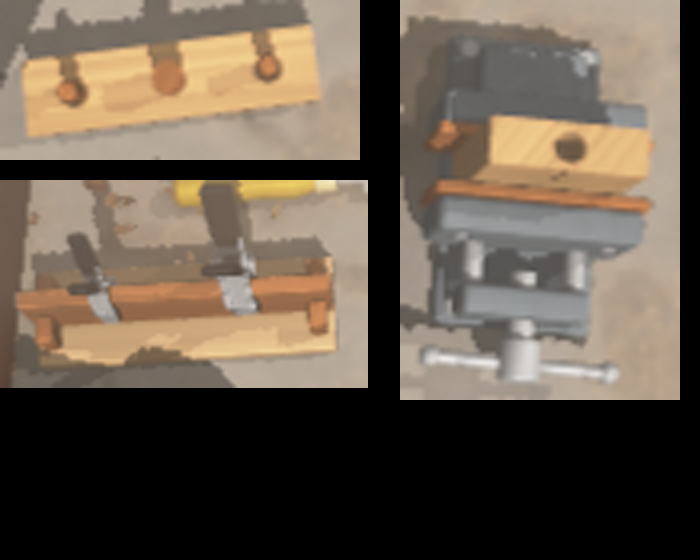

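The crop shows the wider plug in the middle hole of the block, with dowels either side. The rail hole is at the centre of the rail end (top px 422.5, 177), and the larger clamp is the right-hand one on the rack. The two cameras agree on the plug-to-hole offset to within 1 mm.

```bash
cat >> h.py <<'E'
def plan(x,y,z,yaw,s=None):
    "shift in tool axes and turn that bring the TCP to x,y,z with the jaw axis at yaw (mod 180)"
    s=s or r.sense(); M=R.from_euler('xyz',s['tcp_rot'],degrees=True).as_matrix()
    d=M.T@(np.array([x,y,z])-s['tool_pos'])
    cy=np.degrees(np.arctan2(M[1,1],M[0,1])); t=-((yaw-cy+90)%180-90)  # tool x is down
    print('t',round(s['time'],2),'tcp',s['tool_pos'].round(1),'jawyaw',round(cy,1),'x',M[:,0].round(3),'F',s['ft_force'].round(1),'gap',round(s['finger_gap'],1),'-> shift',d.round(1),'turn',round(t,1))
E
python3 - <<'E'
from h import *
c,f=cal('top'); M=R.from_euler('xyz',c['attitude'],degrees=True).as_matrix()
q=M@np.array([(422.5-c['cx'])/f,(177-c['cy'])/f,1]); p=np.array(c['position']); print('hole',p+q*(125-p[2])/q[2])
w=np.load('topw.npy')
q=w[115:180,190:305].reshape(-1,3); q=q[(q[:,2]>64)&(q[:,2]<72)&(abs(q[:,0]-652)<25)]
print('batten',cv2.fitLine(q[:,:2].astype(np.float32),cv2.DIST_HUBER,0,.01,.01).ravel(), q.min(0),q.max(0))
for n,b in(('top',(100,180,240,290)),('scene',(160,240,203,242))):
    w=np.load(n+'w.npy'); q=w[b[0]:b[1],b[2]:b[3]].reshape(-1,3)
    for a in(130,150,165,180,190):
        k=q[(abs(q[:,2]-a)<6)]
        if len(k)>3: print(n,a,len(k),k.min(0).round(),k.max(0).round(),k.mean(0).round())
plan(435.5,60,130,8)
E
```

```text
hole [ 579.71493342 -236.76425236  125.        ]
batten [ 9.7549818e-02 -9.9523062e-01  6.4928662e+02  1.8304068e+02] [630.48247498  63.58828642  64.1169205 ] [671.61013417 301.98297529  71.95765948]
top 130 55 [644. 118. 124.] [664. 145. 136.] [658. 131. 130.]
top 150 45 [637. 120. 144.] [673. 142. 156.] [663. 131. 150.]
top 165 41 [634. 119. 159.] [675. 144. 171.] [668. 131. 165.]
top 180 42 [628. 118. 174.] [682. 144. 186.] [671. 131. 181.]
top 190 83 [623. 118. 184.] [686. 145. 196.] [660. 132. 192.]
scene 130 111 [641. 123. 124.] [669. 149. 136.] [652. 139. 130.]
scene 150 146 [633. 121. 144.] [674. 148. 156.] [654. 137. 150.]
scene 165 132 [629. 123. 159.] [677. 149. 171.] [655. 137. 165.]
scene 180 142 [624. 121. 174.] [683. 149. 186.] [654. 137. 180.]
scene 190 159 [621. 123. 184.] [686. 149. 196.] [654. 136. 190.]
t 0.1 tcp [191.3 568.2 230.4] jawyaw 71.4 x [-0.001 -0.002 -1.   ] F [-0.  -0.1  0.2] gap 85.3 -> shift [ 101.  -403.5  393.7] turn 63.4
```

{"api": "move_arm", "payload": {"deltas": [[[100,-404,394],63],[[100,-404,394],63],[[100,-404,394],63],[[100,-404,394],63],[[100,-404,394],63],[[100,-404,394],63],[[100,-404,394],63],[[100,-404,394],63],[[100,-404,394],63],[[100,-404,394],63],[[100,-404,394],63],[[100,-404,394],63]], "jaw": -0.05}}

```text
time: 1.6
tool_pos: [435.3, 60.6, 131.1]
tcp_rot: [-46.3, 89.9, -127.8]
ft_force: [0.1, 0.4, 0.1]
finger_gap: 40.5
```

```bash
python3 - <<'E'
from h import *
plan(435.5,60,42,8)
p,d=r.snapshot('scene'); cv2.imwrite('pics/a.png',cv2.resize(p[200:340,270:420,::-1],None,fx=4,fy=4,interpolation=cv2.INTER_CUBIC))
E
```

```text
t 1.6 tcp [435.3  60.6 131.1] jawyaw 8.5 x [-0.001 -0.001 -1.   ] F [0.1 0.4 0.1] gap 40.5 -> shift [89.1  0.2  0.5] turn 0.5
```

View pics/a.png

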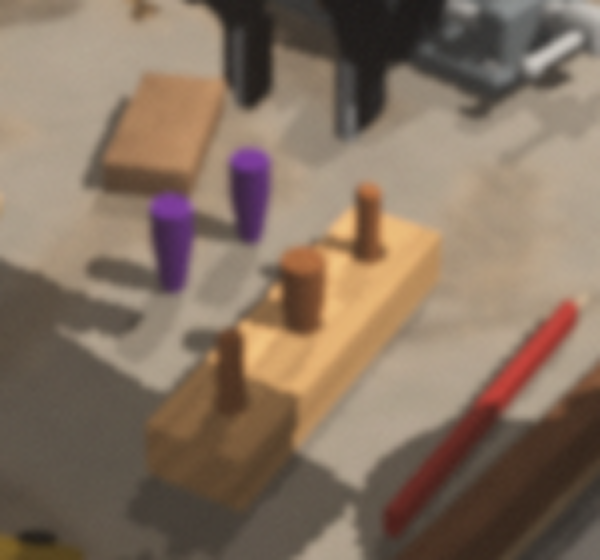

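The fingers (248,95 and 358,130) straddle the plug's column (303,270), so I go down.

{"api": "move_arm", "payload": {"deltas": [[[40,0,0],-0.5],[[75,0,0],-0.5],[[89,0,0],-0.5],[[89,0,0],-0.5],[[89,0,0],-0.5]]}}

```text
time: 2.28
tool_pos: [436.5, 61.0, 43.7]
tcp_rot: [46.8, 89.9, -34.2]
ft_force: [-0.1, -0.1, -0.6]
finger_gap: 40.4
```

{"api": "move_arm", "payload": {"deltas": [[[0,0,0],0],[[0,0,0],0],[[0,0,0],0],[[0,0,0],0],[[0,0,0],0],[[0,0,0],0]], "jaw": -1, "squeeze": 30}}

```text
time: 3.02
tool_pos: [437.8, 61.0, 45.2]
tcp_rot: [68.8, 89.7, -12.2]
ft_force: [-0.0, 0.5, 7.7]
finger_gap: 18.4
```

{"api": "move_arm", "payload": {"deltas": [[[-20,0,0],0],[[-60,0,0],0],[[-120,0,0],0],[[-150,0,0],0],[[-150,0,0],0]]}}

```text
time: 3.65
tool_pos: [439.3, 61.1, 198.8]
tcp_rot: [76.9, 89.4, -4.1]
ft_force: [0.1, -0.8, -1.0]
finger_gap: 18.7
```

```bash
python3 - <<'E'
from h import *
plan(435.5,60,42,8); plan(582,-234,192,8)
for n,b in(('top',(200,270,260,330)),('scene',(130,330,270,420))):
    p,d=r.snapshot(n); v0,v1,u0,u1=b; cv2.imwrite(f'pics/b{n}.png',cv2.resize(p[v0:v1,u0:u1,::-1],None,fx=3,fy=3,interpolation=cv2.INTER_CUBIC))
E
```

```text
t 3.65 tcp [439.3  61.1 198.8] jawyaw 9.0 x [ 0.011 -0.001 -1.   ] F [ 0.1 -0.8 -1. ] gap 18.7 -> shift [ 1.567e+02 -5.600e+00  1.000e-01] turn 1.0
t 3.65 tcp [439.3  61.1 198.8] jawyaw 9.0 x [ 0.011 -0.001 -1.   ] F [ 0.1 -0.8 -1. ] gap 18.7 -> shift [  8.6  94.6 313.8] turn 1.0
```

View pics/bscene.png

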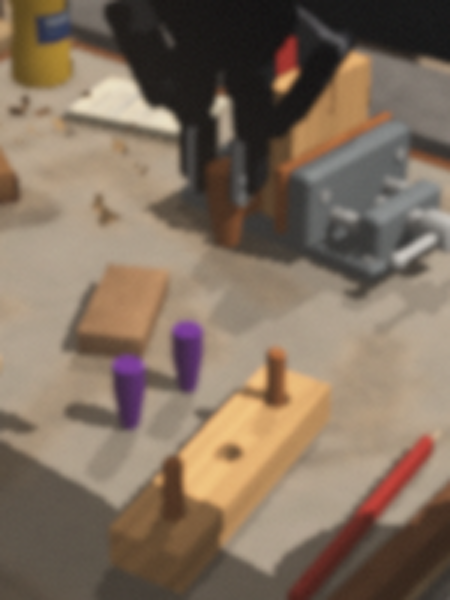

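The plug is held upright between the fingers (px 228,195 in the crop), and the middle hole of the block is empty. Next I move above the rail hole.

{"api": "move_arm", "payload": {"deltas": [[[0,40,60],1],[[0,60,120],1],[[0,80,180],1],[[0,90,240],1],[[4,95,290],1],[[6,95,314],1],[[10,95,314],1],[[10,95,314],1],[[10,95,314],1],[[10,95,314],1]]}}

```text
time: 5.0
tool_pos: [580.4, -233.1, 186.3]
tcp_rot: [69.6, 89.7, -12.3]
ft_force: [-0.1, -0.4, 0.5]
finger_gap: 18.6
```

```bash
cat > look.py <<'E'
from h import *
import sys
t=sys.argv[1]
plan(582.5,-233.5,172,8)
for n,b in(('top',(120,220,370,470)),('scene',(80,230,310,460))):
    p,d=r.snapshot(n); v0,v1,u0,u1=b; cv2.imwrite(f'pics/{t}{n}.png',cv2.resize(p[v0:v1,u0:u1,::-1],None,fx=4,fy=4,interpolation=cv2.INTER_CUBIC))
    w=cloud(n,d); np.save(n+'w.npy',w); np.save(n+'c.npy',p)
    hsv=cv2.cvtColor(p,cv2.COLOR_RGB2HSV)
    m=(hsv[...,1]>90)&(hsv[...,0]<20)&(abs(w[...,0]-582)<40)&(abs(w[...,1]+234)<40)&(w[...,2]>128)
    for lo,hi in((128,145),(145,155),(155,165),(165,180),(180,200)):
        k=w[m&(w[...,2]>lo)&(w[...,2]<hi)]
        if len(k)>3: print(n,lo,len(k),k.min(0).round(1),k.max(0).round(1),k.mean(0).round(1))
E
python3 look.py c
```

```text
t 5.0 tcp [ 580.4 -233.1  186.3] jawyaw 8.1 x [ 0.005 -0.001 -1.   ] F [-0.1 -0.4  0.5] gap 18.6 -> shift [14.4  1.9  0.7] turn 0.1
scene 155 25 [ 571.6 -235.4  155.2] [ 585.7 -225.4  164.4] [ 577.  -229.1  159.9]
scene 165 52 [ 569.2 -236.4  165. ] [ 586.6 -220.5  179.6] [ 576.2 -227.2  173. ]
scene 180 72 [ 564.7 -240.4  180.4] [ 591.8 -219.8  200. ] [ 579.7 -226.1  191.1]
```

View pics/cscene.png

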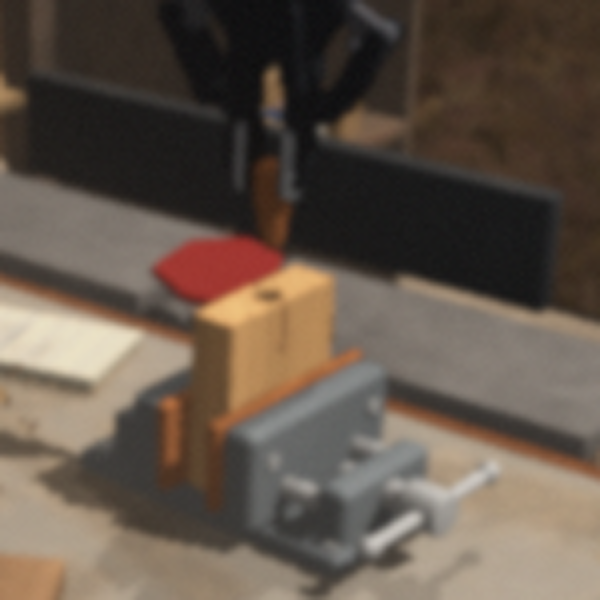

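The plug hangs in the fingers above the rail, axis near (273,205), lower end near (275,242). The hole is at about (268,296) in the crop. I will measure both by rays.

```bash
python3 - <<'E'
from h import *
c,f=cal('scene'); M=R.from_euler('xyz',c['attitude'],degrees=True).as_matrix(); P=np.array(c['position'])
def hit(u,v,z): q=M@np.array([(u-c['cx'])/f,(v-c['cy'])/f,1]); return P+q*(z-P[2])/q[2]
def proj(x): q=M.T@(np.array(x)-P); return q[:2]/q[2]*f+[c['cx'],c['cy']]
p=np.load('scenec.npy'); hsv=cv2.cvtColor(p,cv2.COLOR_RGB2HSV)
for v in range(118,146,2):
    row=hsv[v,365:392]; k=np.where((row[:,0]<18)&(row[:,1]>100)&(row[:,2]>50))[0]+365
    print(v,k.min() if len(k) else 0,k.max() if len(k) else 0)
sub=p[148:160,368:386].sum(2); print(sub)
print('hole proj for 582,-234',proj([582,-234,125]),'plugbase',proj([580.4,-233.1,155]),'plug z175',proj([580.4,-233.1,175]))
print('hole from px',hit(377,153.9,125))
E
```

```text
118 0 0
120 375 379
122 374 379
124 374 378
126 374 378
128 374 378
130 374 380
132 374 382
134 374 382
136 375 382
138 367 381
140 365 381
142 365 380
144 365 380
[[266 268 262 266 264 267 271 282 304 334 379 421 463 497 517 528 525 519]
 [264 260 266 271 270 278 302 333 375 420 453 491 512 523 526 533 534 528]
 [266 268 285 300 317 333 366 409 451 481 493 511 524 526 526 534 532 531]
 [284 304 342 378 410 410 424 450 469 477 481 489 510 523 528 528 529 525]
 [345 384 433 473 480 460 431 420 404 404 406 425 472 509 524 522 517 506]
 [443 479 507 518 500 456 399 357 330 317 316 355 427 485 508 507 484 467]
 [522 530 535 531 513 465 411 363 323 312 317 353 411 457 478 464 445 428]
 [548 551 545 537 528 504 469 445 413 393 395 409 415 424 428 423 416 410]
 [557 558 549 543 538 533 524 503 480 451 440 419 400 389 399 406 405 406]
 [557 558 553 544 536 535 526 508 477 449 424 405 375 364 385 400 402 404]
 [553 554 547 530 511 506 493 475 446 416 400 385 358 353 380 397 403 407]
 [541 545 529 506 475 461 445 434 413 398 393 380 358 350 380 398 403 407]]
hole proj for 582,-234 [375.90623554 153.15841161] plugbase [376.74925175 140.71025242] plug z175 [377.0770925 132.0095466]
hole from px [ 577.77791504 -232.1386915   125.        ]
```

Plug and hole agree laterally to about 0.5 mm, so I descend into the hole in stages and watch the force.

{"api": "move_arm", "payload": {"deltas": [[[15,0.6,0],0],[[28,0.6,0],0],[[35,0.6,0],0],[[40,0.6,0],0],[[40,0.6,0],0]]}}

```text
time: 5.72
tool_pos: [581.4, -233.5, 146.0]
tcp_rot: [70.8, 89.7, -11.1]
ft_force: [3.6, 1.2, -2.1]
finger_gap: 18.7
```

{"api": "move_arm", "payload": {"deltas": [[[0,1.3,-0.4],0],[[5,1.3,-0.4],0],[[9,1.3,-0.4],0],[[12,1.3,-0.4],0]]}}

```text
time: 6.22
tool_pos: [583.1, -233.5, 134.5]
tcp_rot: [62.8, 89.6, -19.1]
ft_force: [-0.7, -2.1, 10.5]
finger_gap: 18.6
```

{"api": "move_arm", "payload": {"deltas": [[[2,-0.2,-0.3],0],[[2,-0.2,-0.3],0],[[2,-0.2,-0.3],0]]}}

```text
time: 6.6
tool_pos: [583.2, -233.8, 134.2]
tcp_rot: [58.7, 89.5, -23.3]
ft_force: [-2.7, -0.1, 9.5]
finger_gap: 19.0
```

{"api": "move_arm", "payload": {"deltas": [[[0,0,0],0],[[0,0,0],0],[[0,0,0],0],[[0,0,0],0],[[0,0,0],0]], "jaw": 0.2}}

```text
time: 7.22
tool_pos: [583.1, -233.7, 134.0]
tcp_rot: [59.0, 89.5, -23.0]
ft_force: [0.4, 0.0, 0.2]
finger_gap: 51.4
```

{"api": "move_arm", "payload": {"deltas": [[[-20,0,0],0],[[-70,0,0],0],[[-120,0,0],0],[[-150,0,0],0],[[-150,0,0],0]]}}

```text
time: 7.85
tool_pos: [583.7, -234.0, 289.8]
tcp_rot: [57.3, 89.1, -24.7]
ft_force: [-0.1, -0.7, -0.2]
finger_gap: 51.4
```

```bash
python3 look.py d; python3 - <<'E'
from h import *
a=cv2.imread('pics/dscene.png')[100:500,100:500]; b=cv2.imread('pics/dtop.png')
cv2.imwrite('pics/d.png',np.hstack([a,b]))
plan(656,135,260,5.5)
w=np.load('topw.npy')[120:220,370:470].reshape(-1,3)
k=w[(w[:,2]>140)&(w[:,2]<160)&(abs(w[:,0]-582)<20)]; print(len(k),k.mean(0),k.min(0),k.max(0))
k=w[(w[:,2]>121)&(w[:,2]<128)].astype(np.float32); print(cv2.minAreaRect(k[:,:2]))
E
```

```text
t 7.85 tcp [ 583.7 -234.   289.8] jawyaw 8.1 x [ 0.015 -0.007 -1.   ] F [-0.1 -0.7 -0.2] gap 51.4 -> shift [117.7  -2.7  -1.7] turn 0.1
top 128 32 [ 571.5 -266.6  128. ] [ 596.7 -205.5  144.8] [ 579.5 -233.1  134.8]
top 145 60 [ 572.5 -244.2  146.2] [ 590.5 -226.4  152. ] [ 582.1 -235.5  148.9]
scene 128 61 [ 571.5 -234.6  128.6] [ 592.5 -221.4  144.9] [ 579.8 -226.9  137. ]
scene 145 33 [ 574.3 -242.4  145.3] [ 592.  -222.5  149.1] [ 582.3 -231.   147.5]
t 7.95 tcp [ 582.1 -233.3  284.7] jawyaw 8.1 x [ 0.009 -0.004 -1.   ] F [0.7 0.3 0.1] gap 51.1 -> shift [  24.   124.6 -354.4] turn 2.6
68 [ 581.66587746 -235.03019015  148.25576771] [ 572.54495038 -244.24542153  140.66027643] [ 592.52554015 -226.41399023  152.03164138]Traceback (most recent call last):
  File "<stdin>", line 7, in <module>
cv2.error: OpenCV(4.12.0) /io/opencv/modules/imgproc/src/convhull.cpp:143: error: (-215:Assertion failed) total >= 0 && (depth == CV_32F || depth == CV_32S) in function 'convexHull'
```

View pics/d.png

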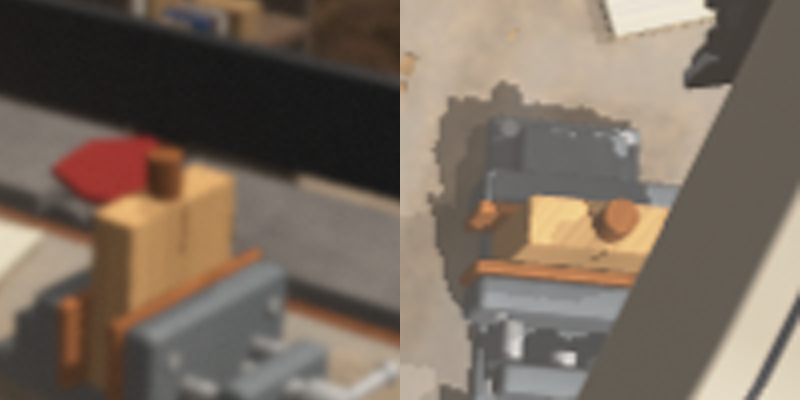

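The plug sits in the rail end, upright with the head proud (px 165,172 on the left), and its top is at about 149 mm. Now to above the larger clamp.

{"api": "move_arm", "payload": {"deltas": [[[10,20,-60],2.6],[[20,40,-120],2.6],[[24,60,-180],2.6],[[24,80,-240],2.6],[[24,105,-300],2.6],[[24,124,-353],2.6],[[24,124,-353],2.6],[[24,124,-353],2.6],[[24,124,-353],2.6],[[24,124,-353],2.6]], "jaw": 1}}

```text
time: 9.2
tool_pos: [655.6, 132.0, 259.9]
tcp_rot: [59.9, 89.5, -24.7]
ft_force: [-0.0, -0.0, 0.2]
finger_gap: 85.3
```

```bash
python3 - <<'E'
from h import *
plan(655.5,134.5,170,5.5)
p,d=r.snapshot('scene'); a=cv2.resize(p[90:270,150:300,::-1],None,fx=3,fy=3,interpolation=cv2.INTER_CUBIC)
cv2.imwrite('pics/e.png',a)
E
```

```text
t 9.2 tcp [655.6 132.  259.9] jawyaw 5.3 x [ 0.008 -0.004 -1.   ] F [-0.  -0.   0.2] gap 85.3 -> shift [89.9 -0.6 -2.9] turn -0.2
```

View pics/e.png

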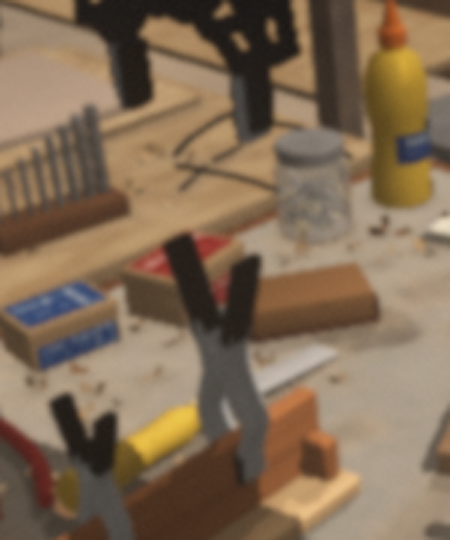

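```bash
python3 - <<'E'
from h import *
c,f=cal('scene'); M=R.from_euler('xyz',c['attitude'],degrees=True).as_matrix(); P=np.array(c['position'])
def proj(x): q=M.T@(np.array(x)-P); return ((q[:2]/q[2]*f+[c['cx'],c['cy']]-[150,90])*3).round(1)
T=np.array([655.6,132,0]); u=np.array([np.cos(np.radians(5.3)),np.sin(np.radians(5.3)),0])
for s in(-1,1): print('finger tips pred',proj(T+[0,0,273]+s*43*u),'handle ends pred',proj(np.array([655.5,134.5,197])+s*27*u))
E
```

```text
finger tips pred [249.9 134.4] handle ends pred [240.6 256.2]
finger tips pred [140.6 104.7] handle ends pred [174.4 234.1]
```

Fingers and handles are lined up to within about 3 mm; the handles read slightly toward -x and -y, so I aim at (654.5, 132.5).

{"api": "move_arm", "payload": {"deltas": [[[40,-1.5,-0.5],0],[[75,-1.5,-0.5],0],[[95,-1.5,-0.5],0],[[101,-1.5,-0.5],0],[[101,-1.5,-0.5],0]]}}

```text
time: 9.88
tool_pos: [655.5, 132.1, 159.9]
tcp_rot: [63.9, 89.4, -20.8]
ft_force: [-0.5, -1.1, 0.0]
finger_gap: 85.2
```

{"api": "move_arm", "payload": {"deltas": [[[0,0,0],0],[[0,0,0],0],[[0,0,0],0],[[0,0,0],0],[[0,0,0],0],[[0,0,0],0],[[0,0,0],0],[[0,0,0],0]], "jaw": -1, "squeeze": 45}}

```text
time: 10.88
tool_pos: [655.4, 132.1, 159.9]
tcp_rot: [63.7, 89.4, -20.9]
ft_force: [-0.5, -0.0, -0.8]
finger_gap: 15.4
```

```bash
python3 - <<'E'
from h import *
plan(654.5,132.5,158,5.5)
p,d=r.snapshot('scene'); a=cv2.resize(p[90:270,150:300,::-1],None,fx=3,fy=3,interpolation=cv2.INTER_CUBIC)
cv2.imwrite('pics/f.png',a)
E
```

```text
t 10.88 tcp [655.4 132.1 159.9] jawyaw 5.3 x [ 0.01  -0.004 -1.   ] F [-0.5 -0.  -0.8] gap 15.4 -> shift [ 1.9 -0.9 -0.5] turn -0.2
```

View pics/f.png

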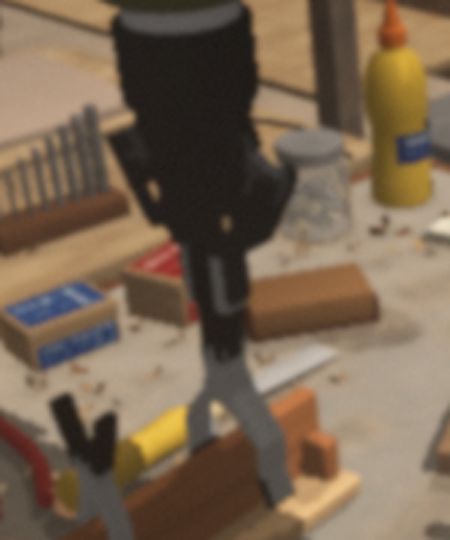

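The clamp is squeezed to its stop: the jaws stand clear on both sides of the batten (200,440 and 275,500). I lift it straight up.

{"api": "move_arm", "payload": {"deltas": [[[-15,0,0],0],[[-40,0,0],0],[[-70,0,0],0],[[-100,0,0],0],[[-130,0,0],0],[[-140,0,0],0],[[-140,0,0],0],[[-140,0,0],0]]}}

```text
time: 11.92
tool_pos: [653.5, 132.5, 298.1]
tcp_rot: [55.5, 89.5, -29.2]
ft_force: [0.2, 0.6, -2.4]
finger_gap: 15.8
```

```bash
python3 - <<'E'
from h import *
plan(583,-233.7,295,-4.2)
for n in('scene','top'):
    p,d=r.snapshot(n); w=cloud(n,d); q=w.reshape(-1,3); q=q[(abs(q[:,0]-655)<60)&(abs(q[:,1]-133)<40)]
    print(n)
    for z in(170,180,190,200,210,220,235,250,265):
        k=q[abs(q[:,2]-z)<5]
        if len(k)>4: print(z,len(k),k.min(0).round(),k.max(0).round())
E
```

```text
t 11.93 tcp [653.5 132.5 298.1] jawyaw 5.3 x [ 0.007 -0.004 -1.   ] F [ 0.2  0.6 -2.4] gap 15.8 -> shift [   4.1 -104.3  358. ] turn 9.5
scene
170 54 [614. 125. 169.] [688. 150. 175.]
180 126 [614. 120. 175.] [686. 150. 185.]
190 122 [616. 123. 185.] [687. 151. 195.]
200 115 [619. 121. 195.] [686. 149. 205.]
210 115 [618. 121. 205.] [686. 149. 215.]
220 138 [621. 121. 215.] [681. 149. 225.]
235 128 [633. 123. 230.] [670. 148. 240.]
250 105 [641. 123. 245.] [662. 148. 255.]
265 95 [643. 125. 260.] [662. 147. 270.]
top
```

The clamp is off the rack, with tips at about 169 mm, outsides from 614 to 688 in x. I carry it over the rail, turning 9.5°.

{"api": "move_arm", "payload": {"deltas": [[[0,-10,34],1],[[0,-22,75],2],[[0,-35,120],3],[[0,-48,165],4.5],[[0,-61,210],6],[[0,-74,255],7.5],[[0,-87,300],9],[[0,-97,335],9.5],[[2,-104,358],9.5],[[2,-104,358],9.5],[[2,-104,358],9.5],[[2,-104,358],9.5]]}}

```text
time: 13.52
tool_pos: [583.5, -232.5, 296.8]
tcp_rot: [65.2, 89.6, -28.9]
ft_force: [1.3, 0.3, -0.6]
finger_gap: 15.7
```

```bash
cat > fin.py <<'E'
from h import *
import sys
plan(583,-233.7,224,-4.2)
out=[]
for n,b in(('scene',(60,210,300,450)),('top',(120,220,370,470))):
    p,d=r.snapshot(n); v0,v1,u0,u1=b; out.append(cv2.resize(p[v0:v1,u0:u1,::-1],(400,400),interpolation=cv2.INTER_CUBIC))
    w=cloud(n,d); q=w.reshape(-1,3); q=q[(abs(q[:,0]-580)<60)&(abs(q[:,1]+234)<60)]
    for z in range(90,240,15):
        k=q[abs(q[:,2]-z)<5]
        if len(k)>4: print(n,z,len(k),k.min(0).round(),k.max(0).round())
cv2.imwrite(f'pics/{sys.argv[1]}.png',np.hstack(out))
E
python3 fin.py g
```

```text
t 13.53 tcp [ 583.5 -232.5  296.8] jawyaw -4.1 x [ 0.007 -0.004 -1.   ] F [ 1.3  0.3 -0.6] gap 15.7 -> shift [72.8 -0.9  1. ] turn 0.1
scene 90 145 [ 565. -279.   85.] [ 602. -185.   95.]
scene 105 150 [ 564. -277.  100.] [ 600. -184.  110.]
scene 120 281 [ 565. -280.  115.] [ 601. -186.  125.]
scene 135 41 [ 572. -236.  130.] [ 591. -222.  140.]
scene 150 35 [ 574. -245.  145.] [ 592. -222.  150.]
scene 165 17 [ 546. -241.  167.] [ 621. -217.  170.]
scene 180 73 [ 545. -240.  175.] [ 620. -215.  185.]
scene 195 68 [ 549. -242.  190.] [ 617. -215.  200.]
scene 210 66 [ 549. -243.  205.] [ 615. -215.  215.]
scene 225 86 [ 555. -241.  220.] [ 611. -217.  230.]
top 90 30 [ 568. -242.   85.] [ 597. -190.   94.]
top 105 33 [ 568. -239.  101.] [ 597. -190.  110.]
top 120 133 [ 568. -245.  115.] [ 598. -190.  125.]
top 135 12 [ 573. -240.  131.] [ 585. -226.  140.]
top 150 59 [ 574. -245.  146.] [ 593. -226.  153.]
top 180 29 [ 546. -235.  175.] [ 619. -220.  185.]
top 195 17 [ 550. -233.  190.] [ 615. -220.  198.]
top 210 20 [ 550. -243.  205.] [ 617. -220.  215.]
top 225 52 [ 556. -239.  220.] [ 612. -221.  230.]
```

View pics/g.png

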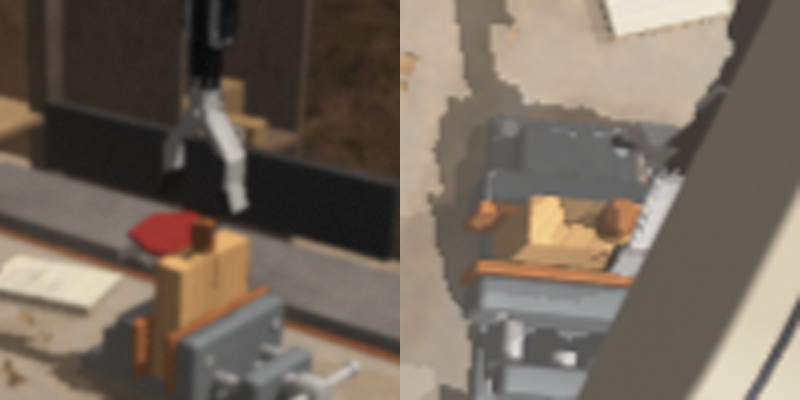

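The open clamp hangs astride above the rail and plug (scene crop: jaws at 172,165 and 238,205, plug at 203,235). It is centred in x and about 4 mm too far toward +y. I correct that while descending.

{"api": "move_arm", "payload": {"deltas": [[[0,-0.5,4],0],[[12,-0.5,4],0],[[24,-0.5,4],0],[[34,-0.5,4],0],[[40,-0.5,4],0],[[40,-0.5,4],0]]}}

```text
time: 14.38
tool_pos: [582.7, -236.7, 256.1]
tcp_rot: [63.3, 89.6, -30.8]
ft_force: [-0.5, -0.0, -1.2]
finger_gap: 15.6
```

```bash
python3 fin.py h
```

```text
t 14.38 tcp [ 582.7 -236.7  256.1] jawyaw -4.1 x [ 0.006 -0.003 -1.   ] F [-0.5 -0.  -1.2] gap 15.6 -> shift [32.1 -0.1 -3.1] turn 0.1
scene 90 136 [ 565. -279.   85.] [ 600. -185.   95.]
scene 105 142 [ 565. -277.  100.] [ 601. -187.  110.]
scene 120 223 [ 565. -275.  115.] [ 599. -185.  125.]
scene 135 108 [ 541. -246.  130.] [ 622. -219.  140.]
scene 150 98 [ 548. -247.  145.] [ 617. -220.  155.]
scene 165 58 [ 548. -245.  160.] [ 616. -218.  170.]
scene 180 88 [ 552. -246.  175.] [ 612. -220.  185.]
scene 195 81 [ 564. -245.  190.] [ 603. -219.  200.]
scene 210 59 [ 572. -244.  206.] [ 593. -221.  215.]
scene 225 55 [ 573. -243.  220.] [ 593. -221.  230.]
top 90 29 [ 568. -240.   85.] [ 597. -191.   93.]
top 105 33 [ 567. -244.  100.] [ 597. -191.  109.]
top 120 127 [ 568. -241.  116.] [ 598. -190.  125.]
top 135 31 [ 544. -240.  131.] [ 622. -224.  139.]
top 150 69 [ 548. -240.  145.] [ 614. -224.  154.]
top 165 9 [ 550. -233.  161.] [ 614. -224.  169.]
top 180 44 [ 552. -249.  175.] [ 613. -224.  185.]
top 195 42 [ 562. -238.  190.] [ 601. -225.  200.]
top 210 28 [ 573. -235.  205.] [ 592. -224.  215.]
top 225 12 [ 574. -231.  220.] [ 591. -226.  229.]
```

Still centred (x 544..622 around rail 568..598). I go on down 32 mm.

{"api": "move_arm", "payload": {"deltas": [[[10,0,0],0],[[20,0,0],0],[[28,0,0],0],[[32,0,0],0],[[32,0,0],0],[[32,0,0],0],[[32,0,0],0],[[32,0,0],0]]}}

```text
time: 15.48
tool_pos: [583.5, -237.1, 225.7]
tcp_rot: [64.6, 89.5, -29.5]
ft_force: [-1.1, 0.2, -1.1]
finger_gap: 15.2
```

```bash
python3 fin.py i
```

```text
t 15.47 tcp [ 583.5 -237.1  225.7] jawyaw -4.1 x [ 0.008 -0.004 -1.   ] F [-1.1  0.2 -1.1] gap 15.2 -> shift [ 1.7 -0.8 -3.3] turn 0.1
scene 90 111 [ 566. -278.   85.] [ 600. -184.   95.]
scene 105 158 [ 544. -277.  100.] [ 601. -185.  110.]
scene 120 281 [ 549. -277.  115.] [ 618. -186.  125.]
scene 135 94 [ 548. -249.  130.] [ 617. -219.  140.]
scene 150 99 [ 554. -247.  145.] [ 614. -220.  155.]
scene 165 77 [ 565. -242.  160.] [ 602. -219.  170.]
scene 180 50 [ 575. -245.  175.] [ 593. -221.  185.]
scene 195 58 [ 573. -243.  190.] [ 594. -220.  199.]
scene 210 54 [ 573. -241.  205.] [ 593. -219.  215.]
scene 225 54 [ 567. -243.  220.] [ 598. -219.  230.]
top 90 27 [ 567. -237.   85.] [ 597. -190.   94.]
top 105 39 [ 546. -237.  100.] [ 621. -190.  110.]
top 120 145 [ 549. -237.  115.] [ 617. -191.  125.]
top 135 16 [ 550. -232.  130.] [ 617. -224.  138.]
top 150 49 [ 552. -250.  146.] [ 614. -224.  155.]
top 165 34 [ 565. -236.  160.] [ 603. -225.  170.]
top 180 20 [ 574. -233.  175.] [ 592. -225.  185.]
top 195 16 [ 575. -230.  191.] [ 592. -226.  200.]
top 210 10 [ 575. -229.  206.] [ 590. -226.  213.]
top 225 10 [ 579. -229.  220.] [ 592. -226.  230.]
```

View pics/i.png

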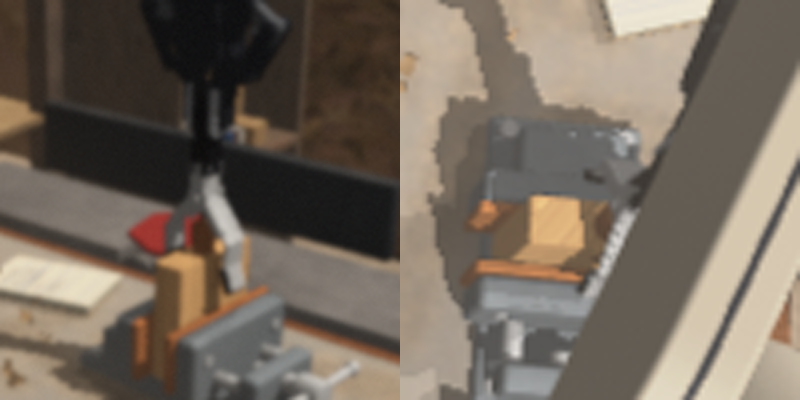

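The clamp is astride the rail end: the near jaw (230,270) stands off the face, and the plug is still in place between. The wrist force shows only the clamp's weight.

```bash
python3 -c "
from h import *
s=r.sense(); print(s['time'],s['qd'].round(2),s['ft_force'],s['finger_gap']); print(r.hand_in())"
```

```text
15.575 [-0.08  0.    0.04  0.03  0.15 -0.  ] [-0.23607178 -0.14615491 -0.9349892 ] 15.458791796994614
the job is handed in; nothing more can be done
None
```

The plug is in the rail hole, and the larger clamp is held wide open over the rail end at the plug. I handed the job in at 15.6 s of the 54 s; no verdict was given.

- **Plug:** I pressed it in with about 10 N and let go. After release the camera showed it upright, top at about 149 mm, so it is roughly 22 mm down. The clamp hid it from a clear view at the end.
- **Clamp position:** I squeezed it to its stop and lifted it off the rack. The tips are about 27 mm below the rail end. Its outer faces run from 546 to 621 mm in x and the rail from 567 to 597, so the jaws look evenly clear. Along the rail it is centred to within a few millimetres.
- **Contact:** At the end the wrist force was about 1 N, which is just the clamp's weight, and the arm was still.
- **Checks that disagreed:** The two cameras differed by up to 4 mm in y, so I aligned things relative to each other instead. The finger opening read about 15.5 mm with the clamp at its stop, where 18 mm was stated, and 18.7 mm on the 20 mm plug, so that reading seems to run low.
- **Left alone:** I did not touch the small clamp, the dowels or the purple look-alikes, but I took no final picture to confirm they had not moved.

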